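Find the worn panel rest with the hardness gauge and reject it

ROBOT

A 6-joint arm with a two-finger parallel gripper is mounted at the origin on the work surface. World frame = base frame: x ahead of the robot, y to its left, z up, the work surface at z = 0. Lengths are in m, angles in rad, forces in N, time in s.
With the tool pointing down it reaches from about 0.225 to 0.875 m from the base axis. Payload 3.4 kg.
Tool frame: the origin (TCP) lies at the very end of the fingers, on their centre line; the grasp point (between the pads) lies 19 mm behind it; x points along the fingers, z is the direction in which the jaws open and shut, and the axes are right-handed (so a half turn about x gives the same grasp; the last joint's range is limited). The gripper opens to 85 mm and grips with 20 to 120 N. Pads are 22 mm wide; open, the fingers measure 114 mm over their backs; the gripper's body (76 mm by 85 mm) begins 54 mm behind the grasp point. The pads swing forward as they close: fully open they stand 13 mm farther back than shut.
Start: joints at [-0.121, 0.276, 1.505, -0, 1.361, -0.121], TCP at [0.575, -0, 0.231] pointing down, gripper open.
Joint ranges: [-2.89, 2.89], [-0.75, 2.08], [0.22, 2.7], [-1.18, 4.32], [0.11, 2.71], [-2.7, 2.7]. Speed limits (rad/s): [2.57, 2.57, 3.14, 3.14, 3.14, 3.14].

INTERFACE

Orientations are given as a unit quaternion [w, x, y, z].
In Python, from rig import manip, viewer, finder gives the robot as it stands.
- The arm moves only by the tool move_arm, never from a script. Its argument "rows" is a list of rows, each a list of 3 entries, a list of its own where there are three numbers: the shift along the tool's x, y, z in mm, then the turn about the tool's x in rad, then the finger opening in mm, from 0 to 85.4. A call has 1 to 8 rows; each row is the pose to reach, as a shift and turn from the pose measured when the call began, along the tool's axes at that moment; what a row does not reach only later rows make up. A row lasts 1/12 s, in which the tool goes at most 41.7 mm and 7.16 degrees, less where a joint would pass 70% of its speed; a pose out of reach is approached as far as the arm can. A call with a gripper value outside its range is refused whole. The fingers move at their own pace and stop on an object; "force" is the grip in N (left out, the last holds). Time passes only in rows, so rows that repeat a pose let the fingers close. It gives the time, the measured TCP pose, the force and the opening at its end, in the units of the state.
- manip.get_state(): the state, without advancing time (a new reading comes with each control period).
- viewer.get_image(name): name is "scene" or "side" or "wrist"; returns the picture (420x560x3 uint8, red, green, blue); there is no depth.
- viewer.get_calibration(name): a dict with "mtx" (3x3 intrinsics, pixels), "R" (3x3) and "t" (3): a world point X has camera coordinates R X + t. Camera axes: x right, y down, z forward; pixel columns grow to the right and rows downward; lengths in m; the calibration is good to about 2 mm. A picture is of the moment at which its call begins: read the wrist's pose just before it. get_calibration takes no time and is no camera call; for the wrist camera it gives the pose at the moment of the call.
- manip.sign_off(): hands the job in, once; it reports no verdict.
Trained networks look in the newest picture that a camera, given by its name, has taken for a name from the list of things; names that differ only in an ending like _2 or _b are one class to them, and where a whole thing is asked for, a point or a joint stands for the part that bears it (a point fixed in the world has none). Each returns a list of dicts, best first, with "score" (0 to 1); they miss things now and then, are a little off and sometimes report something else, mostly with a low value. They report only what shows in the picture. A call takes as long as a camera call.
- finder.look_for(target, camera): "centre" ([column, row] in pixels, amid what is visible of it).
- finder.trace(target, camera): "mask" (420x560 bool, what is visible of it) and "centre" ([column, row] in pixels, amid what is visible of it).
The state is a dict: "clock": time; "qpos": joint angles; "qd": joint speeds; "effort": joint torques, N m; "position": TCP position; "ee_rot": TCP orientation; "contact_force": force on the tool from outside, world axes, zero at the start; "moment": the same for the moment, N m; "width": finger opening in m.
Only numpy, scipy, OpenCV 4.12 (cv2) and the standard library are available. Lean on these libraries where they do the work, as an engineer would, in place of code of your own. Each camera call takes 0.05 s, during which the arm holds its last target.

TASK

One of the three rubber-faced panel rests has gone soft. Take the hardness gauge out of its stand and push its pin squarely into the middle of the rubber faces, holding about 10 N for half a second and never more than 16 N, until you find the rest into which the pin sinks much too far; then stand the gauge back home in its stand and set the worn rest upright in the reject tray, flat on its floor. Leave the two sound rests standing where they are and do not disturb the other things on the bench.

Things in the scene. Friction and masses are not known exactly. Their poses are not given: they have to be found in the camera images.
- gauge: Hand-held hardness gauge, loose, 0.18 kg. Origin: centre of the underside of its foot flange (44 mm across, 8 mm thick), z up. Above the flange a square black grip 26 x 26 mm, from 8 to 58 mm above the origin, its flats facing the gauge's x and y. Below the origin a snout 13 mm across, 10 mm long, then the sprung pin. Starts upright in the stand; lift it 60 mm to clear.
- gauge_pin (a joint): How far the gauge's pin is pushed up into the gauge, m: 0 = fully out, stop at 0.012. Spring 3 N per mm (3.3 mm at 10 N). Its tail, a thin steel rod, stands out 8 mm above the grip's cap and rises as the pin goes in.
- gauge_tip (a point): Lower end of the gauge's steel pin (6 mm across): 32 mm below the gauge's origin when fully out; moves with the pin.
- stand: Gauge stand fixed to the bench: wooden block 64 x 64 mm, 50 mm high, with one upright through hole 18 mm across in its middle. Origin: centre of the underside.
- stand_seat (a point): Middle of the stand's top face, at the mouth of the hole (50 mm above the bench). The gauge's origin is here when it stands home: snout and pin in the hole, flange flat on the block.
- tray: Reject tray fixed to the bench: open steel tray 170 mm along its x, 150 mm along its y, 35 mm high, walls and floor 4 mm thick, empty. Origin: centre of the underside. It and the stand are on opposite sides of the bench, either way round.
- rest_a: One of three panel rests alike to look at: upright round aluminium cup, 50 mm across, 40 mm high, 0.2 to 0.45 kg, loose on the bench, centres at least 100 mm apart; in its mouth a round black rubber face, 33 mm across, at first 42 mm above the origin (2 mm proud of the rim). Which of the three is worn is unknown and can only be felt. Origin: centre of the underside, z up.
- rest_a_top (a joint): How far the rubber face of rest_a is sunk into its cup, m: 0 at the start, stop at 0.020. Sound face: 12 N per mm, so under 1 mm at 10 N, and it springs back. Worn face: sinks from about 4 N on by 1 mm per 0.6 N (10 mm or more at 10 N), and afterwards stays 5 mm or more down.
- rest_b: One of three panel rests alike to look at: upright round aluminium cup, 50 mm across, 40 mm high, 0.2 to 0.45 kg, loose on the bench, centres at least 100 mm apart; in its mouth a round black rubber face, 33 mm across, at first 42 mm above the origin (2 mm proud of the rim). Which of the three is worn is unknown and can only be felt. Origin: centre of the underside, z up.
- rest_b_top (a joint): How far the rubber face of rest_b is sunk into its cup, m: 0 at the start, stop at 0.020. Sound face: 12 N per mm, so under 1 mm at 10 N, and it springs back. Worn face: sinks from about 4 N on by 1 mm per 0.6 N (10 mm or more at 10 N), and afterwards stays 5 mm or more down.
- rest_c: One of three panel rests alike to look at: upright round aluminium cup, 50 mm across, 40 mm high, 0.2 to 0.45 kg, loose on the bench, centres at least 100 mm apart; in its mouth a round black rubber face, 33 mm across, at first 42 mm above the origin (2 mm proud of the rim). Which of the three is worn is unknown and can only be felt. Origin: centre of the underside, z up.
- rest_c_top (a joint): How far the rubber face of rest_c is sunk into its cup, m: 0 at the start, stop at 0.020. Sound face: 12 N per mm, so under 1 mm at 10 N, and it springs back. Worn face: sinks from about 4 N on by 1 mm per 0.6 N (10 mm or more at 10 N), and afterwards stays 5 mm or more down.
- tape_roll: Bystander: roll of masking tape lying flat, 90 mm across, 22 mm high. Origin: centre of the underside.
- tin: Bystander: small tin, 48 mm across, 55 mm high. Origin: centre of the underside.
- cup: Bystander: white mixing cup, 52 mm across, 55 mm high. Origin: centre of the underside.
- sand_block: Bystander: cork sanding block 60 x 90 x 35 mm. Origin: centre of the underside.
- brush: Bystander: paint brush lying on the bench. Origin: on its underside.
- hardener: Bystander: bottle, 60 mm across, 130 mm high. Origin: centre of the underside.
- scraper: Bystander: filling spatula lying on the bench. Origin: on its underside.

How it is judged:
On the way:
1. the upright gauge has pressed with more than 7 N into the middle of the worn rest's face, its pin sunk by over 5.5 mm, for 0.3 s, the rest standing where it was (((contact force between gauge and rest_a above 7 N and z of gauge_tip in the frame of rest_a below 0.0365 m and horizontal distance between gauge_tip and rest_a below 0.0135 m and angle between gauge's own z axis and vertical below 0.2 rad and distance of rest_a from where it was at the start of the episode below 0.04 m) or (contact force between gauge and rest_b above 7 N and z of gauge_tip in the frame of rest_b below 0.0365 m and horizontal distance between gauge_tip and rest_b below 0.0135 m and angle between gauge's own z axis and vertical below 0.2 rad and distance of rest_b from where it was at the start of the episode below 0.04 m) or (contact force between gauge and rest_c above 7 N and z of gauge_tip in the frame of rest_c below 0.0365 m and horizontal distance between gauge_tip and rest_c below 0.0135 m and angle between gauge's own z axis and vertical below 0.2 rad and distance of rest_c from where it was at the start of the episode below 0.04 m))), for 0.3 s.
At the end, for the whole second after the job is handed in: Gauge released and upright in its stand, origin within 7 mm of the seat; worn rest upright and still, flat on the tray floor, its centre within 60 mm (x) and 50 mm (y) of the tray's centre; both sound rests upright, within 25 mm of where they were. Upright: within 0.1 rad (distance between gauge and stand_seat below 0.007 m and linear speed of gauge below 0.02 m/s and angle between each of gauge, rest_a, rest_b, rest_c's own z axis and vertical below 0.1 rad and ((value of joint rest_a_top above 0.0035 m and x of rest_a in the frame of tray between -0.06 and 0.06 m and y of rest_a in the frame of tray between -0.05 and 0.05 m and z of rest_a in the frame of tray below 0.009 m and linear speed of rest_a below 0.02 m/s and distance of each of rest_b, rest_c from where it was at the start of the episode below 0.025 m) or (value of joint rest_b_top above 0.0035 m and x of rest_b in the frame of tray between -0.06 and 0.06 m and y of rest_b in the frame of tray between -0.05 and 0.05 m and z of rest_b in the frame of tray below 0.009 m and linear speed of rest_b below 0.02 m/s and distance of each of rest_a, rest_c from where it was at the start of the episode below 0.025 m) or (value of joint rest_c_top above 0.0035 m and x of rest_c in the frame of tray between -0.06 and 0.06 m and y of rest_c in the frame of tray between -0.05 and 0.05 m and z of rest_c in the frame of tray below 0.009 m and linear speed of rest_c below 0.02 m/s and distance of each of rest_a, rest_b from where it was at the start of the episode below 0.025 m))); the robot touches nothing.
It fails at once if the gauge presses on any panel rest with more than 16 N (contact force between gauge and rest_a above 16 N or contact force between gauge and rest_b above 16 N or contact force between gauge and rest_c above 16 N).
It fails at once if a rest whose face has not stayed sunk is moved by more than 40 mm ((distance of rest_a from where it was at the start of the episode above 0.04 m and value of joint rest_a_top below 0.0035 m) or (distance of rest_b from where it was at the start of the episode above 0.04 m and value of joint rest_b_top below 0.0035 m) or (distance of rest_c from where it was at the start of the episode above 0.04 m and value of joint rest_c_top below 0.0035 m)).
It fails at once if a bystander is moved by more than 30 mm or the bottle, tin or cup is tipped over (distance of any of tape_roll, tin, cup, sand_block, brush, hardener, scraper from where it was at the start of the episode above 0.03 m or angle between any of hardener, tin, cup's own z axis and vertical above 0.5 rad).
It also fails if it takes over 64 s, if anything falls off the work surface, if the arm or the gripper's body presses on something with over 40 N, if the wrist force passes 120 N, or if a joint passes its speed limit or range.

## Working session

There is one attempt and no reset: what is moved stays moved. The work goes in short steps, Python scripts to look and compute and a tool call to move; the robot and the scene stay as the last step left them, time stands still between calls to the robot, and variables do not carry over. Pictures are saved under pics/ and viewed, and the job is handed in when it is done.

Besides the shell and the picture viewer there is one more tool, called after "Emit:" by a JSON object that holds its "api" and its "payload". move_arm: Moves the arm, as the interface text tells. Its arguments: {"type":"object","properties":{"rows":{"type":"array"},"force":{"type":"number"}},"required":["rows"]}

```bash
ls; mkdir -p pics; python3 - <<'E'
from rig import manip, viewer, finder
import cv2,numpy as np
s=manip.get_state();print(s)
for c in ["scene","side","wrist"]:
    im=viewer.get_image(c); cv2.imwrite(f"pics/{c}0.png",im[:,:,::-1])
    k=viewer.get_calibration(c);np.set_printoptions(precision=4,suppress=True);print(c,k)
E
```

```text
pics
{'clock': 0.0, 'qpos': array([-1.21009133e-01,  2.76614823e-01,  1.50616873e+00,  1.59366787e-05,
        1.36070171e+00, -1.21017695e-01]), 'qd': array([ 0.00156036, -0.00077877,  0.00050227, -0.00081966,  0.00073214,
       -0.00084046]), 'effort': array([ 6.20495921e-04, -4.16768074e+01, -2.45808578e+01, -1.52056768e-04,
        1.11346930e-02,  1.69860516e-05]), 'position': array([5.74455098e-01, 6.13441957e-05, 2.30414230e-01]), 'ee_rot': array([7.06442884e-01, 8.43996661e-05, 7.07770045e-01, 8.80933513e-05]), 'contact_force': array([ 0.24823011, -0.55392651, -0.43816837]), 'moment': array([-0.02689875, -0.03988987, -0.02507933]), 'width': 0.08550034974940099}
scene {'mtx': array([[442.514 ,   0.    , 286.8501],
       [  0.    , 442.514 , 201.7969],
       [  0.    ,   0.    ,   1.    ]]), 'R': array([[ 0.2259,  0.9741, -0.0124],
       [ 0.8271, -0.1985, -0.5259],
       [-0.5147,  0.1086, -0.8505]]), 't': array([-0.1535, -0.45  ,  1.3275])}
side {'mtx': array([[440.1181,   0.    , 282.6667],
       [  0.    , 440.1181, 219.677 ],
       [  0.    ,   0.    ,   1.    ]]), 'R': array([[ 0.9696, -0.2447, -0.0023],
       [-0.1841, -0.7231, -0.6657],
       [ 0.1613,  0.6459, -0.7462]]), 't': array([-0.5442,  0.1557,  0.9169])}
wrist {'mtx': array([[332.4027,   0.    , 277.5296],
       [  0.    , 332.4027, 209.034 ],
       [  0.    ,   0.    ,   1.    ]]), 'R': array([[ 1.    ,  0.0002, -0.0012],
       [ 0.0006, -0.9479,  0.3186],
       [-0.0011, -0.3186, -0.9479]]), 't': array([-0.5736, -0.0411,  0.3807])}
```

View pics/scene0.png

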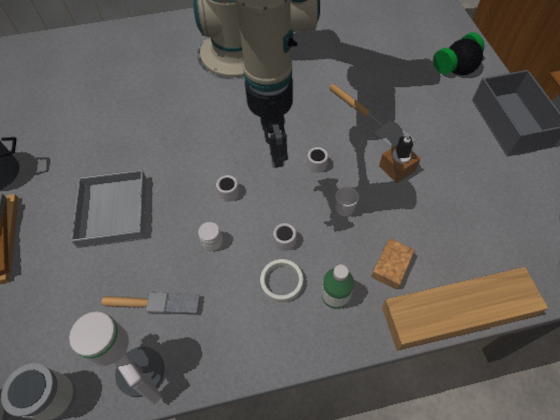

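View pics/side0.png

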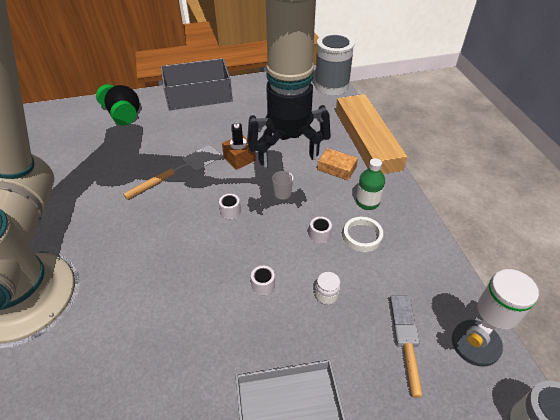

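View pics/wrist0.png

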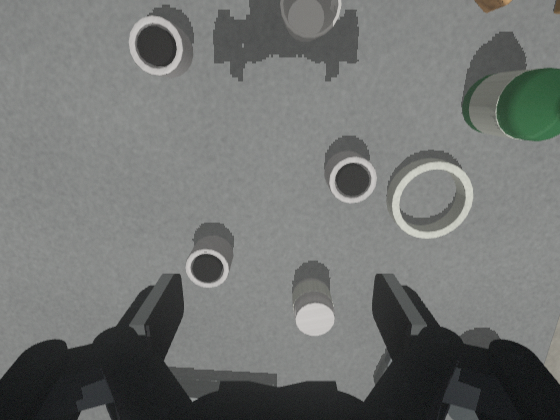

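```bash
cat > h.py <<'E'
from rig import manip, viewer, finder
import cv2,numpy as np
np.set_printoptions(precision=4,suppress=True)
def ray(c,uv,k=None):
    k=k or viewer.get_calibration(c)
    d=np.linalg.inv(k["mtx"])@np.array([uv[0],uv[1],1.]);R=k["R"]
    return -R.T@k["t"], R.T@d
def onz(c,uv,z,k=None):
    o,d=ray(c,uv,k); return o+d*(z-o[2])/d[2]
def tri(obs):
    A=np.zeros((3,3));b=np.zeros(3)
    for c,uv,*k in obs:
        o,d=ray(c,uv,*k);d=d/np.linalg.norm(d);P=np.eye(3)-np.outer(d,d);A+=P;b+=P@o
    X=np.linalg.solve(A,b)
    res=[]
    for c,uv,*k in obs:
        o,d=ray(c,uv,*k);d=d/np.linalg.norm(d);v=X-o;res.append(np.linalg.norm(v-d*(v@d)))
    return X,max(res)
def proj(c,X,k=None):
    k=k or viewer.get_calibration(c);p=k["mtx"]@(k["R"]@np.asarray(X,float)+k["t"]);return p[:2]/p[2]
def grab(c,name=None):
    im=viewer.get_image(c)
    if name: cv2.imwrite(f"pics/{name}.png",im[:,:,::-1])
    return im
E
python3 - <<'E'
from h import *
for t in ["gauge","stand","tray","rest_a","tin","cup"]:
    for c in ["scene","side"]+(["wrist"] if t in("rest_a","cup") else []):
        r=finder.trace(t,c)
        for d in r[:4]:
            m=d["mask"].astype(np.uint8);x,y,w,h=cv2.boundingRect(m)
            print(t,c,round(d["score"],2),np.round(d["centre"],1),(x,y,w,h),m.sum())
print(manip.get_state()["clock"])
E
```

```text
gauge scene 0.85 [402.2 151. ] (392, 136, 21, 27) 392
gauge scene 0.51 [287.2 268.9] (260, 258, 43, 44) 795
gauge side 0.58 [237.5 138.9] (230, 123, 17, 27) 321
stand scene 0.74 [394.7 165.8] (379, 146, 40, 37) 766
stand side 0.26 [336.5 164. ] (317, 148, 40, 32) 879
tray scene 0.96 [110.2 210.7] (71, 170, 75, 77) 4927
tray side 0.58 [291.9 391.7] (236, 360, 109, 60) 5361
rest_a scene 0.98 [283.8 233.9] (274, 223, 22, 28) 515
rest_a scene 0.86 [317.  161.1] (307, 146, 21, 26) 457
rest_a scene 0.67 [227.4 186.9] (217, 175, 22, 26) 458
rest_a side 0.85 [226.9 205.6] (220, 195, 21, 24) 408
rest_a side 0.67 [194.3 165.4] (125, 146, 97, 53) 873
rest_a side 0.64 [316.9 231. ] (309, 217, 22, 26) 470
rest_a side 0.63 [261.8 281.8] (251, 265, 24, 30) 612
rest_a wrist 0.84 [159.5  49. ] (129, 16, 64, 62) 3060
rest_a wrist 0.73 [350.2 176.8] (324, 152, 53, 51) 2043
rest_a wrist 0.63 [206.4 261.7] (185, 236, 48, 52) 1912
tin scene 0.66 [209.8 239.7] (197, 222, 26, 29) 568
tin side 0.67 [326.4 290.6] (315, 272, 25, 32) 673
tin side 0.59 [259.1 276.7] (254, 268, 17, 15) 203
cup scene 0.55 [345.  201.6] (335, 187, 23, 29) 530
cup side 0.62 [283.  184.4] (272, 171, 21, 28) 486
cup wrist 0.93 [309.5  17.6] (280, 0, 61, 42) 1998
0.85
```

```bash
python3 - <<'E'
from h import *
pts={'R1':dict(scene=(318,157),side=(229,202),wrist=(157,46)),'R2':dict(scene=(285,233),side=(320,227),wrist=(353,180)),'R3':dict(scene=(227,184),side=(262,275),wrist=(208,268))}
ims={c:cv2.imread(f"pics/{c}0.png") for c in ("scene","side","wrist")}
for n,d in pts.items():
    obs=[]
    for c,p in d.items():
        g=cv2.cvtColor(ims[c],cv2.COLOR_BGR2GRAY); r=14 if c!="wrist" else 24
        x0,y0=p[0]-r,p[1]-r
        _,b=cv2.threshold(g[y0:y0+2*r+1,x0:x0+2*r+1],62 if c=="wrist" else 45,255,cv2.THRESH_BINARY_INV)
        nn,lab,st,ce=cv2.connectedComponentsWithStats(b)
        i=1+np.argmin([np.hypot(*(ce[j]-r))-0.02*st[j,4] for j in range(1,nn)])
        uv=ce[i]+[x0,y0];print(n,c,uv,st[i]);obs.append((c,uv))
        print("   z=.042:",onz(c,uv,.042))
    print(n,tri(obs), tri(obs[:2]))
s=cv2.resize(ims["scene"][110:210,360:460],None,fx=5,fy=5,interpolation=cv2.INTER_CUBIC)
t=cv2.resize(ims["side"][100:180,190:270],None,fx=5,fy=5,interpolation=cv2.INTER_CUBIC)
t=cv2.copyMakeBorder(t,0,100,0,0,cv2.BORDER_CONSTANT)
cv2.imwrite("pics/g0.png",np.hstack([s[:,:400],t[:500]]))
E
```

```text
R1 scene [317.3273 154.9545] [  7   7  13  11 110]
   z=.042: [0.4645 0.1257 0.042 ]
R1 side [228.7757 200.6729] [  8   8  13  10 107]
   z=.042: [0.4609 0.1213 0.042 ]
R1 wrist [156.4005  45.8577] [   4    4   39   40 1181]
   z=.042: [0.4649 0.1265 0.042 ]
R1 (array([0.4617, 0.127 , 0.0366]), np.float64(0.0012931197278323477)) (array([0.4611, 0.1267, 0.0369]), np.float64(0.00033623237896975635))
R2 scene [284. 234.] [13 15  1  1  1]
   z=.042: [ 0.6548 -0.0001  0.042 ]
R2 side [320.5354 224.622 ] [  8   6  14  12 127]
   z=.042: [ 0.6481 -0.0037  0.042 ]
R2 wrist [352.  182.5] [23 26  1  2  2]
   z=.042: [ 0.6508 -0.0005  0.042 ]
R2 (array([ 0.6512, -0.0003,  0.0372]), np.float64(0.0016222982598324807)) (array([0.6507, 0.0011, 0.0352]), np.float64(0.0007660274510228299))
R3 scene [226.5203 183.7886] [  7   8  14  12 123]
   z=.042: [ 0.4962 -0.1005  0.042 ]
R3 side [262.523  275.2126] [  7   8  16  14 174]
   z=.042: [ 0.4925 -0.1052  0.042 ]
R3 wrist [206.6969 267.1146] [  9  11  30  26 541]
   z=.042: [ 0.4951 -0.0978  0.042 ]
R3 (array([ 0.4932, -0.1009,  0.0364]), np.float64(0.0007575393146935721)) (array([ 0.4928, -0.101 ,  0.0365]), np.float64(0.0005115785867949404))
```

View pics/g0.png

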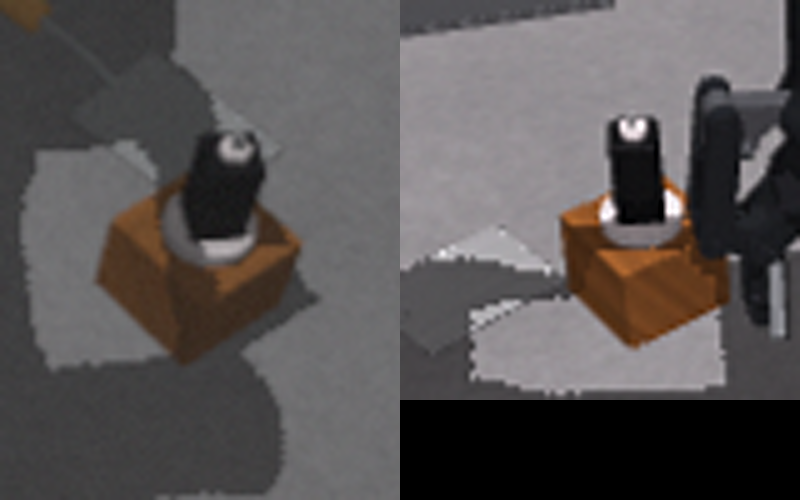

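```bash
python3 - <<'E'
from h import *
print(tri([("scene",(407,139.5)),("side",(236.4,126))]))
# stand top corners guess
for uv in [(395.7+0,155)]: print(onz("scene",uv,.05))
print([onz("scene",uv,0.05) for uv in [(382,153.5),(397.5,163.5),(420,158)]])
print([onz("side",uv,0.05) for uv in [(222,143),(236,154.5),(246,135.5)]])
# tray rim corners
print([onz("scene",uv,0.035) for uv in [(80,175),(143,172.5),(145,236),(76,243)]])
E
```

```text
(array([0.5188, 0.3179, 0.1068]), np.float64(0.0012897339724738798))
[0.5144 0.3049 0.05  ]
[array([0.5025, 0.2748, 0.05  ]), array([0.5391, 0.3001, 0.05  ]), array([0.5363, 0.3574, 0.05  ])]
[array([0.4783, 0.3293, 0.05  ]), array([0.506 , 0.2735, 0.05  ]), array([0.5462, 0.3452, 0.05  ])]
[array([ 0.3846, -0.4363,  0.035 ]), array([ 0.4125, -0.2894,  0.035 ]), array([ 0.5856, -0.2952,  0.035 ]), array([ 0.568 , -0.4421,  0.035 ])]
```

Emit:
{"api": "move_arm", "payload": {"rows": [[[-3,40,-8],0,85],[[-6,80,-16],0,85],[[-9,120,-24],0,85],[[-12,160,-32],0,85],[[-15,200,-40],0,85],[[-18,240,-48],0,85],[[-20,270,-56],0,85],[[-20,270,-56],0,85]]}}

```text
clock: 1.52
position: [0.5173, 0.2759, 0.2518]
ee_rot: [0.707, -0.001, 0.707, 0.004]
contact_force: [-0.1, -0.4, -0.2]
width: 0.085
```

```bash
python3 - <<'E'
from h import *
s=manip.get_state();print(s["clock"],s["position"],s["ee_rot"],s["qd"])
grab("wrist","w1")
k=viewer.get_calibration("wrist");print(proj("wrist",(0.519,.318,.108)),k["t"])
E
```

```text
1.5167 [0.5173 0.2759 0.2518] [ 0.7071 -0.0005  0.7071  0.0036] [-0.0685 -0.0058  0.0238 -0.0958  0.0011 -0.0587]
[279.5293 143.5813] [-0.5189  0.2091  0.4855]
```

View pics/w1.png

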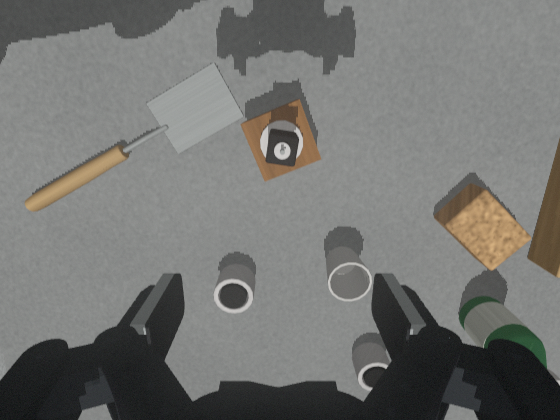

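```bash
python3 - <<'E'
from h import *
im=cv2.imread("pics/w1.png");z=cv2.resize(im[90:190,230:330],None,fx=6,fy=6,interpolation=cv2.INTER_CUBIC)
z=cv2.convertScaleAbs(z,alpha=2,beta=10)
cv2.imwrite("pics/w1z.png",z)
s=manip.get_state();print(s["clock"],s["position"])
E
```

```text
1.5667 [0.5181 0.2728 0.2515]
```

View pics/w1z.png

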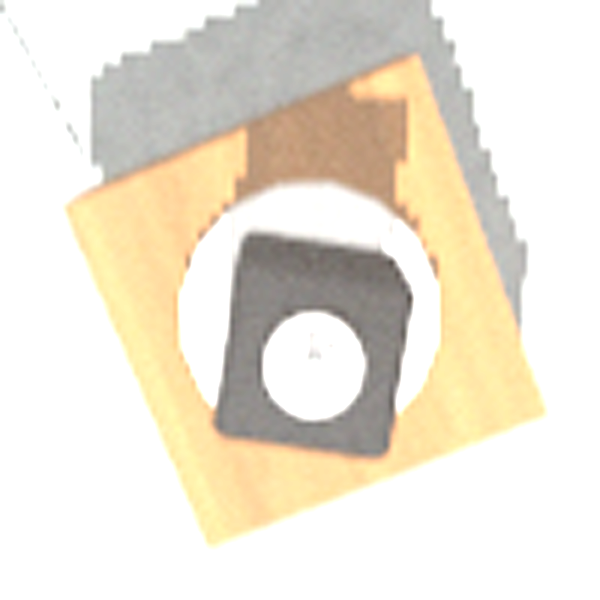

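```bash
python3 - <<'E'
from h import *
s=manip.get_state();print(s["clock"],s["position"],s["ee_rot"])
k=viewer.get_calibration("wrist")
im=grab("wrist","w2")
import pickle;pickle.dump(k,open("k2.pkl","wb"))
z=cv2.resize(im[90:190,230:330,::-1],None,fx=6,fy=6,interpolation=cv2.INTER_CUBIC)
cv2.imwrite("pics/w2z.png",cv2.convertScaleAbs(z,alpha=2,beta=10))
E
```

```text
1.5667 [0.5181 0.2728 0.2515] [ 0.7073 -0.0014  0.7069  0.002 ]
```

View pics/w2z.png

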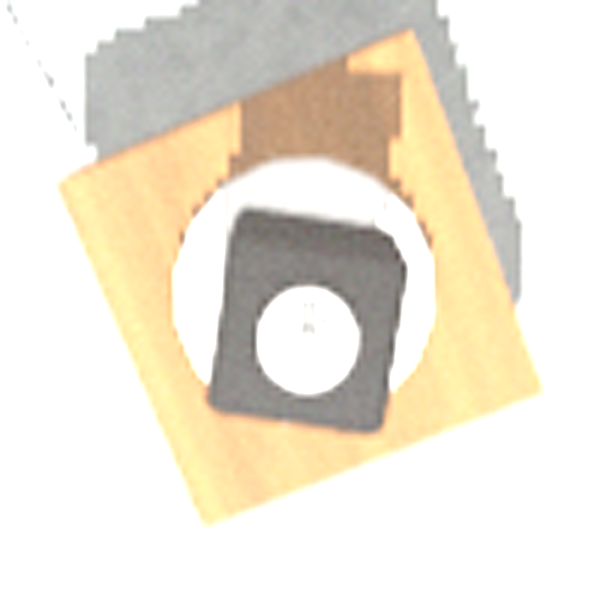

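```bash
python3 - <<'E'
from h import *
import pickle;k=pickle.load(open("k2.pkl","rb"))
f=lambda p:((p[0]+.5)/6-.5+230,(p[1]+.5)/6-.5+90)
print("cap",onz("wrist",f((308,340)),.108,k), "tri",tri([("wrist",f((308,338)),k),("scene",(406.7,140)),("side",(236.2,126))]))
c=[onz("wrist",f(p),.108,k) for p in [(207,411),(382,434),(407,260),(237,236)]]
for a in c:print(a)
print("mean",np.mean(c,0));
for i in range(4):
    d=c[(i+1)%4]-c[i];print(np.linalg.norm(d),np.degrees(np.arctan2(d[1],d[0])))
st=[onz("wrist",f(p),.05,k) for p in [(60,183),(207,525),(542,390),(412,30)]]
for i in range(4):
    d=st[(i+1)%4]-st[i];print(np.linalg.norm(d),np.degrees(np.arctan2(d[1],d[0])))
print("stand",np.mean(st,0),"flange",onz("wrist",f((304,285)),.058,k))
print(proj("wrist",(0.5181,.2728,.2515),k))
E
```

```text
cap [0.5202 0.3158 0.108 ] tri (array([0.5195, 0.3165, 0.1073]), np.float64(0.0009603749205118683))
[0.5057 0.3055 0.108 ]
[0.531  0.3023 0.108 ]
[0.534 0.327 0.108]
[0.5101 0.3301 0.108 ]
mean [0.5202 0.3162 0.108 ]
0.025457077586347045 -7.245733301785239
0.024821387479373878 83.00867281643949
0.024090664817892054 172.4279705748082
0.024989950113325034 -100.12800198936586
0.06302794668055434 -67.53274745424076
0.06278635383527498 22.551654932387247
0.06329289572958646 112.1712814094451
0.06311424191009188 -157.20902490345392
stand [0.5203 0.3166 0.05  ] flange [0.52   0.3179 0.058 ]
[278.9014 276.4373]
```

```bash
cat >> h.py <<'E'
from scipy.spatial.transform import Rotation as Ro
def pose():
    s=manip.get_state();q=s["ee_rot"];R=Ro.from_quat([q[1],q[2],q[3],q[0]]).as_matrix()
    return s,R
def plan(X,yaw=None):
    s,R=pose();sh=R.T@(np.array(X)-s["position"])*1000
    y=np.arctan2(R[1,2],R[0,2]);t=0 if yaw is None else -(np.radians(yaw)-y)
    t=(t+np.pi/2)%np.pi-np.pi/2
    print("t=%.2f pos"%s["clock"],s["position"],"yaw %.2f"%np.degrees(y),"tilt %.4f %.4f"%(R[0,0],R[1,0]),"q6 %.2f"%s["qpos"][5],"F",s["contact_force"],"w %.4f"%s["width"])
    print("shift mm",sh,"turn %.3f"%t,"dist %.0f"%np.linalg.norm(sh))
E
python3 -c "
from h import *
plan((.5203,.3165,.066),-7.5)"
```

```text
t=1.62 pos [0.5186 0.2709 0.2513] yaw 0.16 tilt 0.0003 -0.0007 q6 0.36 F [-0.2639 -0.4848 -0.5593] w 0.0851
shift mm [185.2541  45.6934   1.7885] turn 0.134 dist 191
```

Emit:
{"api": "move_arm", "payload": {"rows": [[[5,30,1],0.06,85],[[30,46,1.8],0.134,85],[[70,46,1.8],0.134,85],[[110,46,1.8],0.134,85],[[110,46,1.8],0.134,85],[[110,46,1.8],0.134,85]], "force": 70}}

```text
clock: 2.12
position: [0.5195, 0.3148, 0.1395]
ee_rot: [0.704, 0.046, 0.707, -0.048]
contact_force: [-0.2, -0.4, 1.1]
width: 0.0851
```

```bash
python3 -c "
from h import *
plan((.5203,.3165,.066),-7.5)
k=viewer.get_calibration('wrist')
grab('wrist','w3')
print(proj('wrist',(.5203,.3165,.108),k))
plan((.5203,.3165,.066),-7.5)
"
```

```text
t=2.12 pos [0.5195 0.3148 0.1395] yaw -7.61 tilt -0.0045 -0.0036 q6 0.56 F [-0.1618 -0.3926  1.0522] w 0.0851
shift mm [73.5238  2.1361  0.9035] turn -0.002 dist 74
[280.1298 245.1713]
t=2.17 pos [0.5214 0.3158 0.142 ] yaw -7.61 tilt 0.0007 -0.0010 q6 0.56 F [0.3573 0.018  0.7111] w 0.0850
shift mm [76.0316  0.5882 -1.2211] turn -0.002 dist 76
```

View pics/w3.png

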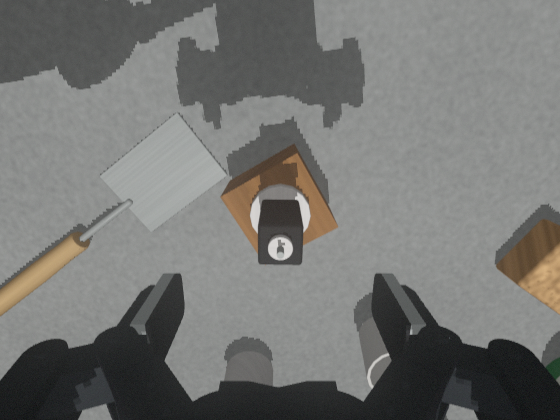

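Emit:
{"api": "move_arm", "payload": {"rows": [[[35,0.6,-1],0,85],[[70,0.6,-1.2],0,85],[[76,0.6,-1.2],0,85],[[76,0.6,-1.2],0,60],[[76,0.6,-1.2],0,24],[[76,0.6,-1.2],0,20],[[76,0.6,-1.2],0,20],[[76,0.6,-1.2],0,20]], "force": 70}}

```text
clock: 2.83
position: [0.5214, 0.3171, 0.0682]
ee_rot: [0.707, 0.047, 0.704, -0.047]
contact_force: [0.3, 0.8, 44.4]
width: 0.025
```

```bash
python3 -c "
from h import *
plan((.5203,.3165,.066),-7.5)
"
```

```text
t=2.83 pos [0.5214 0.3171 0.0682] yaw -7.61 tilt 0.0038 0.0006 q6 0.57 F [ 0.3029  0.7785 44.3789] w 0.0250
shift mm [ 2.1496 -0.7421 -1.0365] turn -0.002 dist 2
```

Emit:
{"api": "move_arm", "payload": {"rows": [[[-3,0,0],0,20],[[-8,0,0],0,20],[[-20,0,0],0,20],[[-45,0,0],0,20],[[-80,0,0],0,20],[[-100,0,0],0,20],[[-100,0,0],0,20]]}}

```text
clock: 3.42
position: [0.524, 0.3185, 0.1739]
ee_rot: [0.71, 0.049, 0.701, -0.045]
contact_force: [0.8, 0.1, -1.3]
width: 0.0253
```

```bash
python3 -c "
from h import *
plan((.463,.126,.16),-7.5)
grab('wrist','w4');grab('side','s4');im=cv2.imread('pics/s4.png')
cv2.imwrite('pics/s4z.png',cv2.resize(im[40:190,160:360],None,fx=4,fy=4,interpolation=cv2.INTER_CUBIC))
plan((.463,.126,.16),-7.5)
"
```

```text
t=3.42 pos [0.524  0.3185 0.1739] yaw -7.60 tilt 0.0135 0.0051 q6 0.57 F [ 0.8185  0.098  -1.3255] w 0.0253
shift mm [  12.0915 -198.9673  -35.1422] turn -0.002 dist 202
t=3.52 pos [0.5211 0.3171 0.1688] yaw -7.60 tilt 0.0052 0.0011 q6 0.57 F [-0.474   0.5011 -1.8348] w 0.0255
shift mm [   8.3274 -197.1417  -32.3705] turn -0.002 dist 200
```

View pics/w4.png

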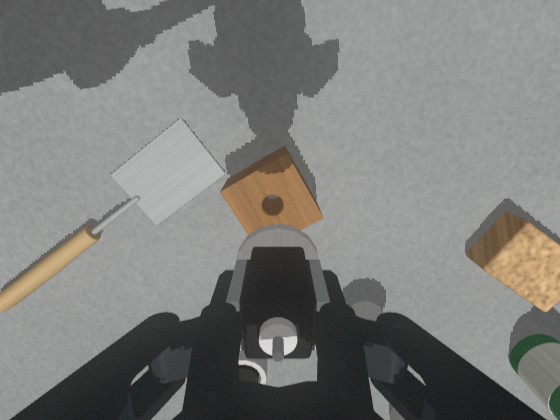

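View pics/s4z.png

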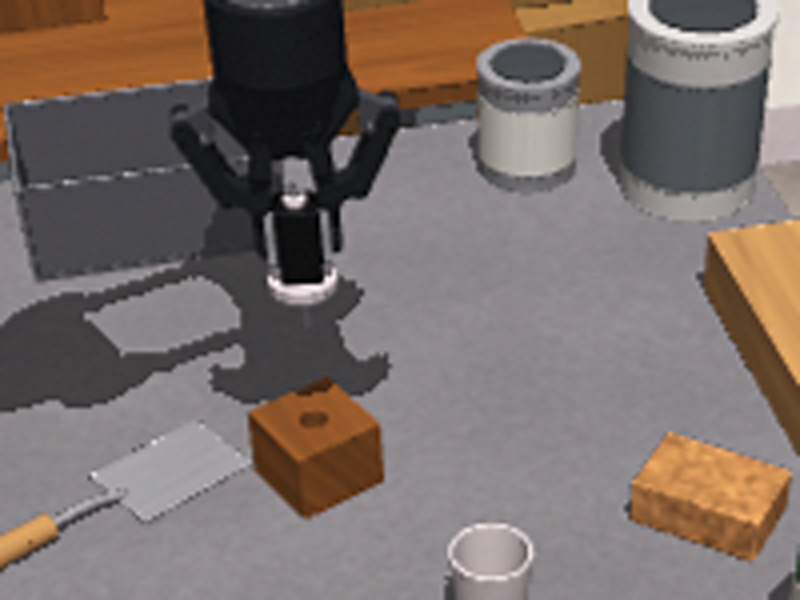

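Emit:
{"api": "move_arm", "payload": {"rows": [[[0,-30,-5],0,20],[[2,-65,-10],0,20],[[4,-100,-16],0,20],[[6,-135,-22],0,20],[[10,-170,-28],0,20],[[25,-190,-31],0,20],[[45,-197.5,-32.5],0,20],[[45,-197.5,-32.5],0,20]]}}

```text
clock: 4.18
position: [0.4576, 0.1233, 0.1188]
ee_rot: [0.703, 0.047, 0.708, -0.048]
contact_force: [-1.2, -0.1, -2.1]
width: 0.025
```

```bash
python3 -c "
from h import *
plan((.463,.125,.092),-7.5)
grab('side','s5');im=cv2.imread('pics/s5.png')
cv2.imwrite('pics/s5z.png',cv2.resize(im[100:230,160:320],None,fx=4,fy=4,interpolation=cv2.INTER_CUBIC))
grab('scene','c5');im=cv2.imread('pics/c5.png')
cv2.imwrite('pics/c5z.png',cv2.resize(im[70:200,240:400],None,fx=4,fy=4,interpolation=cv2.INTER_CUBIC))
plan((.463,.125,.092),-7.5)
"
```

```text
t=4.18 pos [0.4576 0.1233 0.1188] yaw -7.75 tilt -0.0065 -0.0009 q6 0.25 F [-1.1872 -0.0885 -2.1218] w 0.0250
shift mm [26.7813  2.4189  5.2458] turn -0.004 dist 27
t=4.28 pos [0.4616 0.1256 0.1219] yaw -7.66 tilt 0.0010 0.0012 q6 0.25 F [-0.4802  0.4509 -0.9651] w 0.0249
shift mm [29.8953 -0.4341  1.4453] turn -0.003 dist 30
```

View pics/s5z.png

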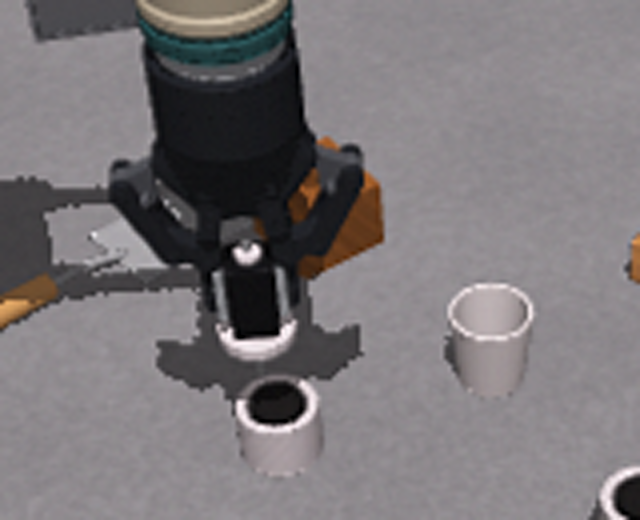

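View pics/c5z.png

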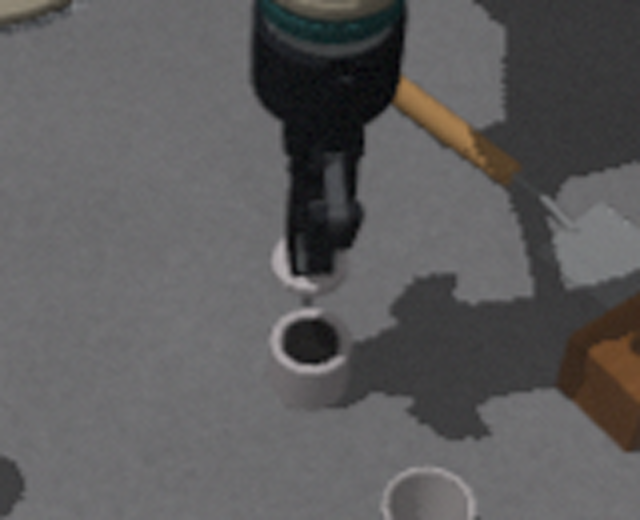

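Emit:
{"api": "move_arm", "payload": {"rows": [[[10,-0.4,1.4],0,20],[[20,-0.4,1.4],0,20],[[26,-0.4,1.4],0,20],[[26,-0.4,1.4],0,20],[[26,-0.4,1.4],0,20]]}}

```text
clock: 4.7
position: [0.4631, 0.1256, 0.0957]
ee_rot: [0.706, 0.047, 0.705, -0.046]
contact_force: [-0.7, 0.2, -1.5]
width: 0.0252
```

Emit:
{"api": "move_arm", "payload": {"rows": [[[1,0,0],0,20],[[1,0,0],0,20]]}}

```text
clock: 4.87
position: [0.4636, 0.126, 0.095]
ee_rot: [0.706, 0.047, 0.705, -0.046]
contact_force: [0.6, 0.3, -2.4]
width: 0.0253
```

Emit:
{"api": "move_arm", "payload": {"rows": [[[2,0,0],0,20],[[2,0,0],0,20],[[2,0,0],0,20]]}}

```text
clock: 5.12
position: [0.4637, 0.126, 0.0931]
ee_rot: [0.706, 0.047, 0.705, -0.046]
contact_force: [0.1, 0.2, -2.0]
width: 0.0253
```

Emit:
{"api": "move_arm", "payload": {"rows": [[[1.5,0,0],0,20],[[1.5,0,0],0,20]]}}

```text
clock: 5.28
position: [0.4639, 0.126, 0.0917]
ee_rot: [0.706, 0.047, 0.705, -0.046]
contact_force: [0.0, 1.1, 0.3]
width: 0.0254
```

Emit:
{"api": "move_arm", "payload": {"rows": [[[1.5,0,0],0,20],[[1.5,0,0],0,20]]}}

```text
clock: 5.45
position: [0.464, 0.126, 0.0904]
ee_rot: [0.706, 0.047, 0.705, -0.046]
contact_force: [-0.2, -0.0, 3.1]
width: 0.0253
```

Emit:
{"api": "move_arm", "payload": {"rows": [[[1,0,0],0,20],[[1,0,0],0,20]]}}

```text
clock: 5.62
position: [0.464, 0.126, 0.0897]
ee_rot: [0.706, 0.047, 0.705, -0.046]
contact_force: [-1.3, -0.2, 4.2]
width: 0.0252
```

Emit:
{"api": "move_arm", "payload": {"rows": [[[1.2,0,0],0,20],[[1.2,0,0],0,20],[[1.2,0,0],0,20]]}}

```text
clock: 5.87
position: [0.464, 0.126, 0.0889]
ee_rot: [0.707, 0.047, 0.705, -0.046]
contact_force: [-1.2, -0.2, 5.9]
width: 0.0257
```

Emit:
{"api": "move_arm", "payload": {"rows": [[[1.2,0,0],0,20],[[1.2,0,0],0,20],[[1.2,0,0],0,20],[[1.2,0,0],0,20]]}}

```text
clock: 6.2
position: [0.4641, 0.126, 0.0883]
ee_rot: [0.707, 0.047, 0.704, -0.046]
contact_force: [-1.8, 0.1, 7.1]
width: 0.0248
```

```bash
python3 -c "
from h import *
plan((.494,-.1,.12),-7.5)
"
```

```text
t=6.20 pos [0.4641 0.126  0.0883] yaw -7.59 tilt 0.0033 0.0017 q6 0.25 F [-1.7621  0.0671  7.0735] w 0.0248
shift mm [ -32.0093 -220.0123   59.635 ] turn -0.002 dist 230
```

Emit:
{"api": "move_arm", "payload": {"rows": [[[-12,0,0],0,20],[[-36,-15,4],0,20],[[-40,-50,13],0,20],[[-40,-90,24],0,20],[[-40,-130,35],0,20],[[-40,-170,46],0,20],[[-40,-205,56],0,20],[[-32,-220,60],0,20]]}}

```text
clock: 6.87
position: [0.4967, -0.1052, 0.1208]
ee_rot: [0.708, 0.047, 0.703, -0.048]
contact_force: [-0.3, 0.1, -1.3]
width: 0.025
```

Emit:
{"api": "move_arm", "payload": {"rows": [[[0,0,0],0,20]]}}

```text
clock: 6.95
position: [0.4965, -0.1084, 0.1192]
ee_rot: [0.708, 0.048, 0.703, -0.05]
contact_force: [0.1, 0.8, -2.0]
width: 0.0255
```

```bash
python3 -c "
from h import *
plan((.4945,-.1,.0925),-7.5)
grab('side','s6');im=cv2.imread('pics/s6.png')
a=cv2.resize(im[170:310,190:350],None,fx=2.5,fy=2.5,interpolation=cv2.INTER_CUBIC)
grab('scene','c6');im=cv2.imread('pics/c6.png')
b=cv2.resize(im[90:230,150:310],None,fx=2.5,fy=2.5,interpolation=cv2.INTER_CUBIC)
cv2.imwrite('pics/j6.png',np.hstack([a,b]))
plan((.4945,-.1,.0925),-7.5)
"
```

```text
t=6.95 pos [ 0.4965 -0.1084  0.1192] yaw -7.96 tilt 0.0064 -0.0030 q6 -0.21 F [ 0.1262  0.8285 -2.0432] w 0.0255
shift mm [26.6603  8.1345 -3.3015] turn -0.008 dist 28
t=7.05 pos [ 0.4965 -0.1058  0.1201] yaw -7.87 tilt 0.0070 -0.0016 q6 -0.21 F [-0.5433  0.7841 -2.1248] w 0.0253
shift mm [27.558   5.4825 -2.9239] turn -0.006 dist 28
```

View pics/j6.png

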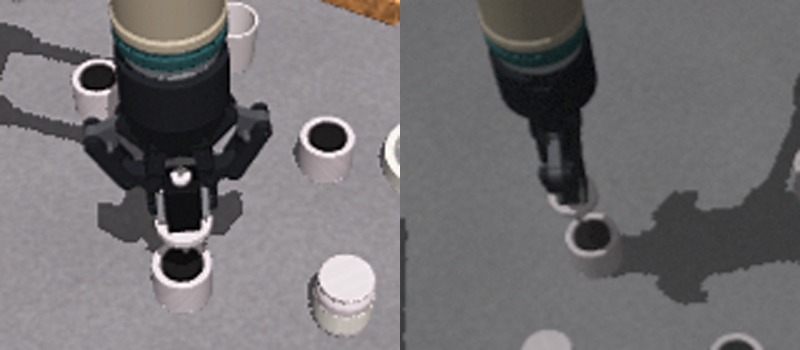

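Emit:
{"api": "move_arm", "payload": {"rows": [[[8,5.5,-3],0,20],[[18,5.5,-3],0,20],[[24.5,5.5,-3],0,20],[[24.5,5.5,-3],0,20],[[24.5,5.5,-3],0,20],[[24.5,5.5,-3],0,20]]}}

```text
clock: 7.55
position: [0.4946, -0.0995, 0.0956]
ee_rot: [0.708, 0.048, 0.703, -0.049]
contact_force: [0.6, 0.4, -1.5]
width: 0.0251
```

Emit:
{"api": "move_arm", "payload": {"rows": [[[2,0,0],0,20],[[2,0,0],0,20],[[2,0,0],0,20]]}}

```text
clock: 7.8
position: [0.4947, -0.0995, 0.0937]
ee_rot: [0.708, 0.048, 0.703, -0.049]
contact_force: [0.4, -0.2, -1.7]
width: 0.0254
```

Emit:
{"api": "move_arm", "payload": {"rows": [[[2.2,0,0],0,20],[[2.2,0,0],0,20],[[2.2,0,0],0,20]]}}

```text
clock: 8.05
position: [0.4952, -0.0997, 0.0918]
ee_rot: [0.708, 0.048, 0.702, -0.049]
contact_force: [1.3, 0.1, -1.1]
width: 0.0255
```

Emit:
{"api": "move_arm", "payload": {"rows": [[[2,0,0],0,20],[[2,0,0],0,20],[[2,0,0],0,20]]}}

```text
clock: 8.3
position: [0.4952, -0.0997, 0.09]
ee_rot: [0.709, 0.048, 0.702, -0.049]
contact_force: [-0.6, -0.0, 2.4]
width: 0.0254
```

Emit:
{"api": "move_arm", "payload": {"rows": [[[2,0,0],0,20],[[2,0,0],0,20],[[2,0,0],0,20]]}}

```text
clock: 8.55
position: [0.4952, -0.0997, 0.0881]
ee_rot: [0.709, 0.048, 0.702, -0.049]
contact_force: [-0.6, 0.3, 3.1]
width: 0.0256
```

```bash
python3 -c "
from h import *
for i in range(3):
    s=manip.get_state();print(s['position'],s['contact_force']);viewer.get_image('side')
"
```

```text
[ 0.4952 -0.0997  0.0881] [-0.5888  0.3095  3.1069]
[ 0.4953 -0.0998  0.0881] [-0.8757  0.4826  2.7333]
[ 0.4952 -0.0997  0.0881] [-0.9268  0.7095  3.5111]
```

Emit:
{"api": "move_arm", "payload": {"rows": [[[2,0,0],0,20],[[4,0,0],0,20],[[4,0,0],0,20],[[4,0,0],0,20]]}}

```text
clock: 9.03
position: [0.4953, -0.0998, 0.0841]
ee_rot: [0.709, 0.048, 0.702, -0.049]
contact_force: [-1.0, 1.0, 4.2]
width: 0.0249
```

Emit:
{"api": "move_arm", "payload": {"rows": [[[2,0,0],0,20],[[4,0,0],0,20],[[4,0,0],0,20],[[4,0,0],0,20]]}}

```text
clock: 9.37
position: [0.4953, -0.0997, 0.0803]
ee_rot: [0.709, 0.048, 0.702, -0.049]
contact_force: [-1.7, 0.3, 7.1]
width: 0.0251
```

Emit:
{"api": "move_arm", "payload": {"rows": [[[1.5,0,0],0,20],[[1.5,0,0],0,20],[[1.5,0,0],0,20],[[1.5,0,0],0,20],[[1.5,0,0],0,20],[[1.5,0,0],0,20],[[1.5,0,0],0,20],[[1.5,0,0],0,20]]}}

```text
clock: 10.03
position: [0.4953, -0.0998, 0.0791]
ee_rot: [0.709, 0.048, 0.702, -0.049]
contact_force: [-2.0, 1.5, 6.9]
width: 0.0254
```

```bash
python3 -c "
from h import *
plan((.4945,-.1,.0925),-7.5)
grab('side','s7');im=cv2.imread('pics/s7.png')
a=cv2.resize(im[170:310,190:350],None,fx=2.5,fy=2.5,interpolation=cv2.INTER_CUBIC)
grab('scene','c7');im=cv2.imread('pics/c7.png')
b=cv2.resize(im[90:230,150:310],None,fx=2.5,fy=2.5,interpolation=cv2.INTER_CUBIC)
cv2.imwrite('pics/j7.png',np.hstack([a,b]))
plan((.5203,.3165,.17),-7.5)
"
```

```text
t=10.03 pos [ 0.4953 -0.0998  0.0791] yaw -7.82 tilt 0.0087 -0.0022 q6 -0.20 F [-2.0309  1.5415  6.9184] w 0.0254
shift mm [-13.362   -0.3303  -0.6602] turn -0.006 dist 13
t=10.13 pos [ 0.4953 -0.0998  0.0791] yaw -7.82 tilt 0.0086 -0.0022 q6 -0.20 F [-2.2354 -0.0769  5.8764] w 0.0251
shift mm [-91.5722 415.7212 -31.0239] turn -0.006 dist 427
```

View pics/j7.png

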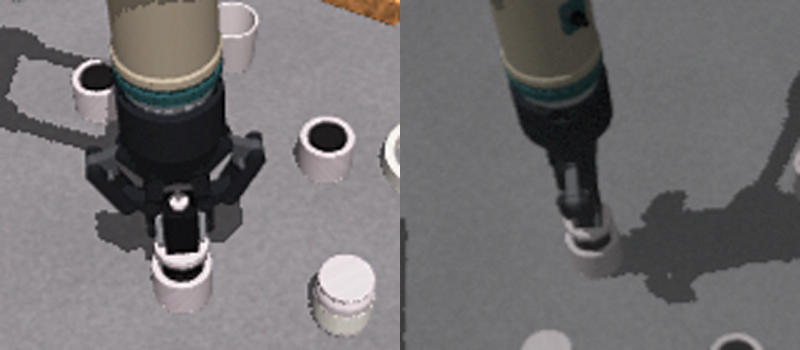

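Emit:
{"api": "move_arm", "payload": {"rows": [[[1,0,0],0,20],[[1,0,0],0,20],[[1,0,0],0,20],[[1,0,0],0,20],[[1,0,0],0,20],[[1,0,0],0,20],[[1,0,0],0,20]]}}

```text
clock: 10.72
position: [0.4953, -0.0998, 0.0786]
ee_rot: [0.709, 0.048, 0.702, -0.049]
contact_force: [-1.9, 0.4, 7.8]
width: 0.0252
```

Emit:
{"api": "move_arm", "payload": {"rows": [[[-15,0,0],0,20],[[-45,0,0],0,20],[[-80,20,-2],0,20],[[-95,60,-5],0,20],[[-100,100,-8],0,20],[[-100,140,-12],0,20],[[-100,180,-15],0,20],[[-100,210,-18],0,20]]}}

```text
clock: 11.38
position: [0.5049, 0.1138, 0.1776]
ee_rot: [0.709, 0.048, 0.702, -0.048]
contact_force: [0.9, -0.1, -2.4]
width: 0.0257
```

```bash
python3 -c "
from h import *
plan((.5203,.3165,.17),-7.5)
"
```

```text
t=11.38 pos [0.5049 0.1138 0.1776] yaw -7.77 tilt 0.0087 -0.0011 q6 0.22 F [ 0.9132 -0.071  -2.4248] w 0.0257
shift mm [  7.4766 202.8844 -12.1846] turn -0.005 dist 203
```

Emit:
{"api": "move_arm", "payload": {"rows": [[[2,40,-2],0,20],[[4,80,-4],0,20],[[5,120,-6.5],0,20],[[6,160,-9],0,20],[[7,190,-10.5],0,20],[[8,203.5,-11.2],0,20],[[8,203.5,-11.2],0,20],[[8,203.5,-11.2],0,20]]}}

```text
clock: 12.05
position: [0.5208, 0.3166, 0.1682]
ee_rot: [0.708, 0.046, 0.703, -0.048]
contact_force: [0.7, -0.6, -2.8]
width: 0.0254
```

```bash
python3 -c "
from h import *
grab('side')
plan((.5213,.3171,.12),-7.5)
k=viewer.get_calibration('wrist')
grab('wrist','w8')
plan((.5213,.3171,.12),-7.5)
print(proj('wrist',(.5203,.3166,.05),k))
"
```

```text
t=12.10 pos [0.5209 0.3157 0.1685] yaw -7.76 tilt 0.0071 -0.0032 q6 0.57 F [-0.2069  0.0553 -1.181 ] w 0.0252
shift mm [48.544   1.5527 -0.1425] turn -0.005 dist 49
t=12.15 pos [0.5211 0.3153 0.1689] yaw -7.82 tilt 0.0075 -0.0028 q6 0.57 F [-0.5968  0.1453 -1.803 ] w 0.0250
shift mm [48.9002  1.8961 -0.3876] turn -0.006 dist 49
[276.4859 201.5168]
```

View pics/w8.png

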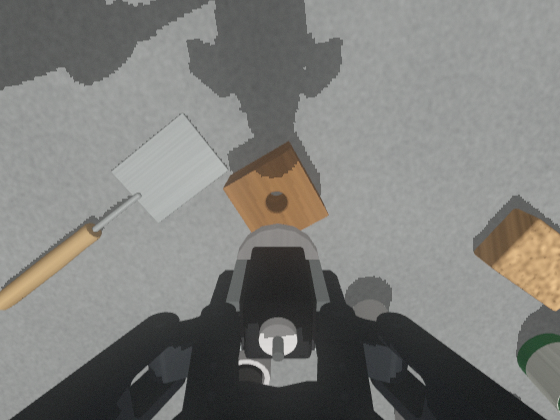

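Emit:
{"api": "move_arm", "payload": {"rows": [[[20,1.8,-0.8],0,20],[[45,1.8,-0.8],0,20],[[55,1.8,-0.8],0,20],[[55,1.8,-0.8],0,20]]}}

```text
clock: 12.48
position: [0.519, 0.3145, 0.1112]
ee_rot: [0.706, 0.047, 0.705, -0.051]
contact_force: [0.8, -0.7, -2.2]
width: 0.0252
```

```bash
python3 -c "
from h import *
grab('side','s9')
plan((.5208,.3171,.0745),-7.5)
im=cv2.imread('pics/s9.png')
a=cv2.resize(im[90:190,180:300],None,fx=5,fy=5,interpolation=cv2.INTER_CUBIC);cv2.imwrite('pics/s9z.png',a)
"
```

```text
t=12.53 pos [0.5203 0.3153 0.113 ] yaw -7.91 tilt 0.0048 -0.0044 q6 0.58 F [ 0.7553 -0.0035 -0.8348] w 0.0252
shift mm [38.481   1.9615  0.0891] turn -0.007 dist 39
```

View pics/s9z.png

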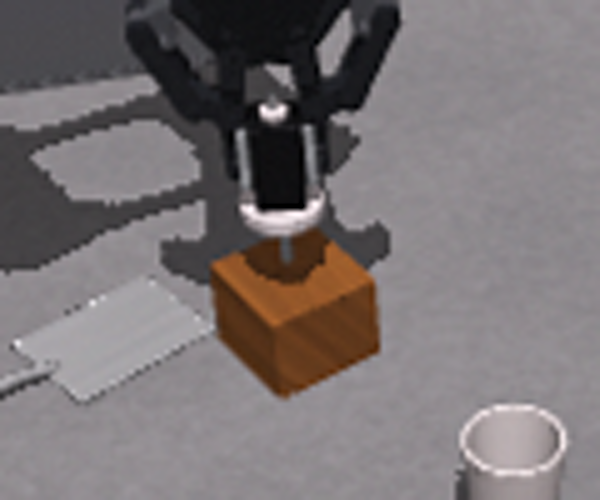

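Emit:
{"api": "move_arm", "payload": {"rows": [[[0,2.2,0.2],0,20],[[0,2.2,0.2],0,20],[[5,2.2,0.2],0,20],[[5,2.2,0.2],0,20]]}}

```text
clock: 12.87
position: [0.5209, 0.3175, 0.1081]
ee_rot: [0.707, 0.047, 0.703, -0.05]
contact_force: [-0.3, -0.2, -1.3]
width: 0.0253
```

```bash
python3 -c "
from h import *
plan((.5208,.3171,.0745),-7.5)
"
```

```text
t=12.87 pos [0.5209 0.3175 0.1081] yaw -7.91 tilt 0.0052 -0.0042 q6 0.58 F [-0.3013 -0.1592 -1.3198] w 0.0253
shift mm [33.6393 -0.2504 -0.2094] turn -0.007 dist 34
```

Emit:
{"api": "move_arm", "payload": {"rows": [[[8,0,0],0,20],[[16,0,0],0,20],[[22,0,0],0,20],[[22,0,0],0,20]]}}

```text
clock: 13.2
position: [0.5196, 0.3168, 0.084]
ee_rot: [0.706, 0.047, 0.705, -0.051]
contact_force: [-0.2, 0.5, -2.3]
width: 0.0252
```

Emit:
{"api": "move_arm", "payload": {"rows": [[[5,0,0],0,20],[[10,0,0],0,20],[[12,0,0],0,20],[[12,0,0],0,20]]}}

```text
clock: 13.53
position: [0.5192, 0.3165, 0.0712]
ee_rot: [0.706, 0.046, 0.705, -0.051]
contact_force: [1.2, -0.3, -1.5]
width: 0.0252
```

Emit:
{"api": "move_arm", "payload": {"rows": [[[1.5,0,0],0,20],[[2.5,0,0],0,20],[[2.5,0,0],0,20]]}}

```text
clock: 13.78
position: [0.5192, 0.3165, 0.0686]
ee_rot: [0.706, 0.046, 0.705, -0.051]
contact_force: [-0.0, 1.7, -2.3]
width: 0.0251
```

Emit:
{"api": "move_arm", "payload": {"rows": [[[1,0,0],0,20],[[1,0,0],0,20]]}}

```text
clock: 13.95
position: [0.5193, 0.3165, 0.0683]
ee_rot: [0.706, 0.047, 0.705, -0.051]
contact_force: [-1.3, -0.4, 1.9]
width: 0.025
```

Contact with the seat. Release.

Emit:
{"api": "move_arm", "payload": {"rows": [[[0,0,0],0,30],[[0,0,0],0,45],[[0,0,0],0,70],[[0,0,0],0,85],[[0,0,0],0,85],[[-5,0,0],0,85],[[-30,0,0],0,85],[[-70,0,0],0,85]]}}

```text
clock: 14.62
position: [0.5165, 0.3156, 0.1352]
ee_rot: [0.703, 0.045, 0.708, -0.053]
contact_force: [1.3, -0.1, -0.1]
width: 0.0849
```

```bash
python3 -c "
from h import *
grab('side','s10')
plan((.4945,-.1,.15),0)
im=cv2.imread('pics/s10.png')
a=cv2.resize(im[90:190,180:300],None,fx=5,fy=5,interpolation=cv2.INTER_CUBIC);cv2.imwrite('pics/s10z.png',a)
"
```

```text
t=14.67 pos [0.5224 0.3185 0.1463] yaw -7.90 tilt 0.0099 -0.0021 q6 0.58 F [2.607  0.9665 6.0406] w 0.0844
shift mm [  -3.1062 -418.3917   29.9455] turn -0.138 dist 419
```

View pics/s10z.png

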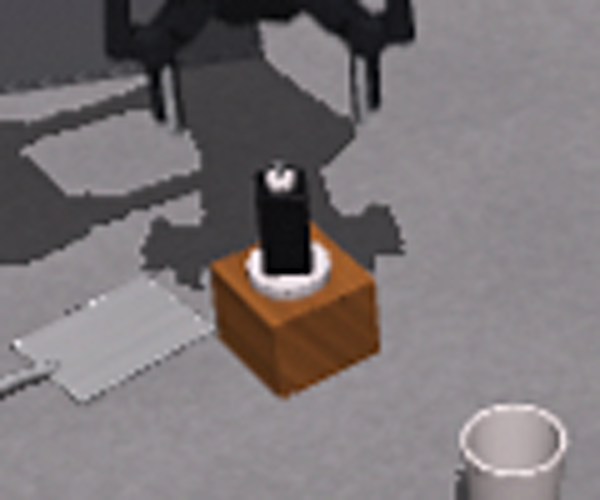

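Emit:
{"api": "move_arm", "payload": {"rows": [[[-10,-30,2],0,85],[[-12,-70,5],-0.03,85],[[-10,-110,8],-0.06,85],[[-8,-150,11],-0.09,85],[[-6,-190,14],-0.12,85],[[-4,-230,17],-0.138,85],[[-3,-270,20],-0.138,85],[[-3,-310,23],-0.138,85]]}}

```text
clock: 15.33
position: [0.5022, 0.0066, 0.1501]
ee_rot: [0.711, -0.001, 0.703, -0.001]
contact_force: [1.2, -1.1, 0.7]
width: 0.0851
```

```bash
python3 -c "
from h import *
plan((.4945,-.1,.15),0)
"
```

```text
t=15.33 pos [0.5022 0.0066 0.1501] yaw 0.03 tilt 0.0110 -0.0023 q6 -0.13 F [ 1.2061 -1.0615  0.7468] w 0.0851
shift mm [   0.2948 -106.5623   -7.7249] turn 0.001 dist 107
```

Emit:
{"api": "move_arm", "payload": {"rows": [[[0,-40,-3],0,85],[[0,-80,-6],0,85],[[0,-104,-7.7],0,85],[[0,-104,-7.7],0,85],[[0,-104,-7.7],0,85],[[0,-104,-7.7],0,85]]}}

```text
clock: 15.83
position: [0.4945, -0.097, 0.1505]
ee_rot: [0.711, -0.001, 0.703, -0.001]
contact_force: [-0.0, -0.3, 0.8]
width: 0.0852
```

```bash
python3 -c "
from h import *
plan((.4945,-.1,.15),0)
k=viewer.get_calibration('wrist')
grab('wrist','w11')
import pickle;pickle.dump(k,open('k11.pkl','wb'))
plan((.4945,-.1,.15),0)
print(proj('wrist',(.4945,-.1,.04),k))
grab('scene','c11');print(finder.trace('rest_a','wrist')[0]['centre'])
"
```

```text
t=15.83 pos [ 0.4945 -0.097   0.1505] yaw -0.00 tilt 0.0112 -0.0016 q6 -0.33 F [-0.0117 -0.3108  0.7608] w 0.0852
shift mm [ 0.4788 -3.0247 -0.0047] turn -0.000 dist 3
t=15.88 pos [ 0.4945 -0.0965  0.1504] yaw 0.07 tilt 0.0111 -0.0016 q6 -0.33 F [-0.003   0.6291  0.0606] w 0.0852
shift mm [ 0.4388 -3.5204 -0.0174] turn 0.001 dist 4
[276.8381 209.2879]
[485.5, 71.8]
```

View pics/w11.png

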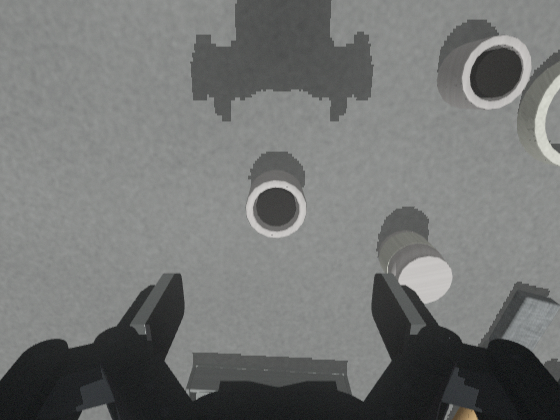

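View pics/c11.png

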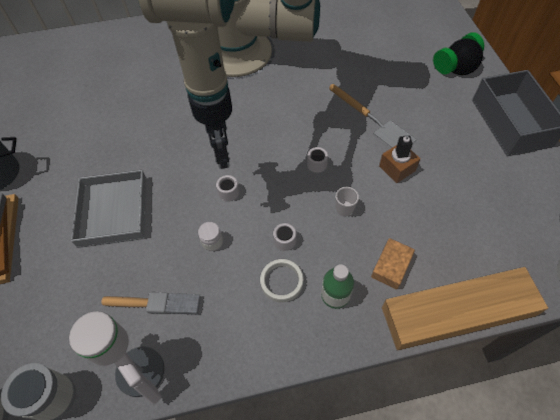

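```bash
python3 -c "
from h import *
import pickle;k=pickle.load(open('k11.pkl','rb'))
print('tin',onz('wrist',(425,280),.055,k),'rest',onz('wrist',(276,209),.04,k),onz('wrist',(276.5,208.5),.04,k))
plan((.4944,-.1,.012),0)
"
```

```text
tin [ 0.6157 -0.1565  0.055 ] rest [ 0.4938 -0.0998  0.04  ] [ 0.4942 -0.0993  0.04  ]
t=15.98 pos [ 0.4946 -0.0961  0.1504] yaw 0.14 tilt 0.0110 -0.0019 q6 -0.33 F [0.8579 0.7629 1.0034] w 0.0850
shift mm [138.3616  -3.5928  -1.6931] turn 0.002 dist 138
```

Emit:
{"api": "move_arm", "payload": {"rows": [[[20,-3.6,-0.3],0,66],[[50,-3.6,-0.6],0,66],[[85,-3.6,-1],0,66],[[110,-3.6,-1.3],0,66],[[110,-3.6,-1.3],0,66]], "force": 40}}

```text
clock: 16.4
position: [0.4906, -0.0974, 0.0361]
ee_rot: [0.708, -0.001, 0.707, 0.002]
contact_force: [-1.2, 0.5, 0.7]
width: 0.0658
```

```bash
python3 -c "
from h import *
grab('wrist','w12')
plan((.4944,-.0998,.009),0)
"
```

```text
t=16.45 pos [ 0.4925 -0.0981  0.0384] yaw 0.23 tilt 0.0052 0.0003 q6 -0.34 F [-0.0313  0.2426  1.2119] w 0.0664
shift mm [29.419  -1.672   1.7706] turn 0.004 dist 30
```

View pics/w12.png

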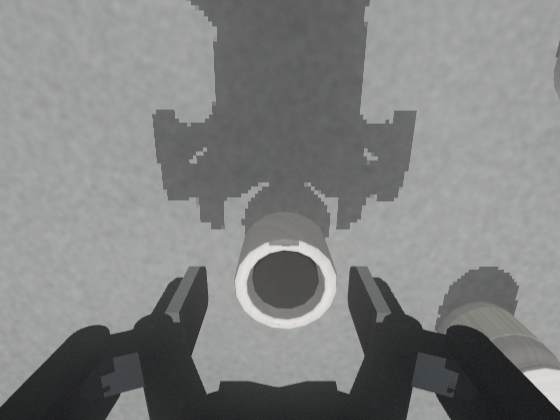

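Emit:
{"api": "move_arm", "payload": {"rows": [[[10,-1.7,1.8],0,66],[[22,-1.7,1.8],0,66],[[29,-1.7,1.8],0,66],[[29,-1.7,1.8],0,66],[[29,-1.7,1.8],0,48],[[29,-1.7,1.8],0,44],[[29,-1.7,1.8],0,44],[[29,-1.7,1.8],0,44]]}}

```text
clock: 17.12
position: [0.4952, -0.1001, 0.0105]
ee_rot: [0.71, -0.002, 0.705, 0.001]
contact_force: [-0.3, 0.7, 5.4]
width: 0.0479
```

```bash
python3 -c "
from h import *
plan((.4944,-.0998,.009),0)
"
```

```text
t=17.12 pos [ 0.4952 -0.1001  0.0105] yaw 0.24 tilt 0.0071 -0.0003 q6 -0.34 F [-0.3193  0.6739  5.4076] w 0.0479
shift mm [ 1.4587  0.2679 -0.7791] turn 0.004 dist 2
```

Emit:
{"api": "move_arm", "payload": {"rows": [[[-10,0,0],0,44],[[-35,0,0],0,44],[[-70,0,0],0,44],[[-100,-15,0],0,44],[[-120,-45,0],0,44],[[-130,-80,0],0,44],[[-130,-100,0],0,44],[[-130,-100,0],0,44]], "force": 50}}

```text
clock: 17.78
position: [0.4957, -0.2048, 0.1415]
ee_rot: [0.711, -0.002, 0.703, -0.001]
contact_force: [-0.3, 1.0, -3.1]
width: 0.0478
```

```bash
python3 -c "
from h import *
grab('side')
plan((.488,-.366,.14),0)
k=viewer.get_calibration('wrist')
import pickle;pickle.dump(k,open('k13.pkl','wb'))
grab('wrist','w13');grab('scene','c13');grab('side','s13')
im=cv2.imread('pics/c13.png')
cv2.imwrite('pics/c13z.png',cv2.resize(im[130:260,40:240],None,fx=4,fy=4,interpolation=cv2.INTER_CUBIC))
"
```

```text
t=17.83 pos [ 0.4946 -0.2019  0.1406] yaw 0.06 tilt 0.0076 -0.0009 q6 -0.52 F [-0.4567  1.07   -4.1021] w 0.0478
shift mm [   0.6714 -164.0447   -6.7216] turn 0.001 dist 164
```

View pics/w13.png

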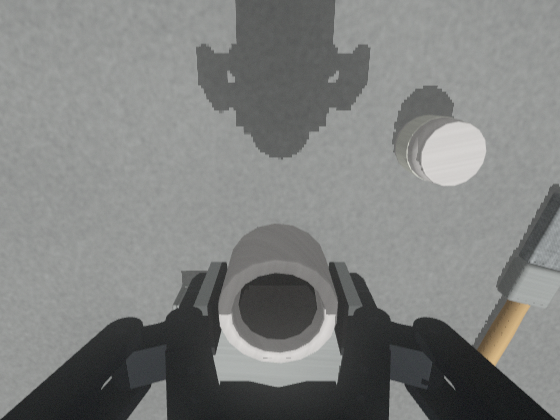

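View pics/c13z.png

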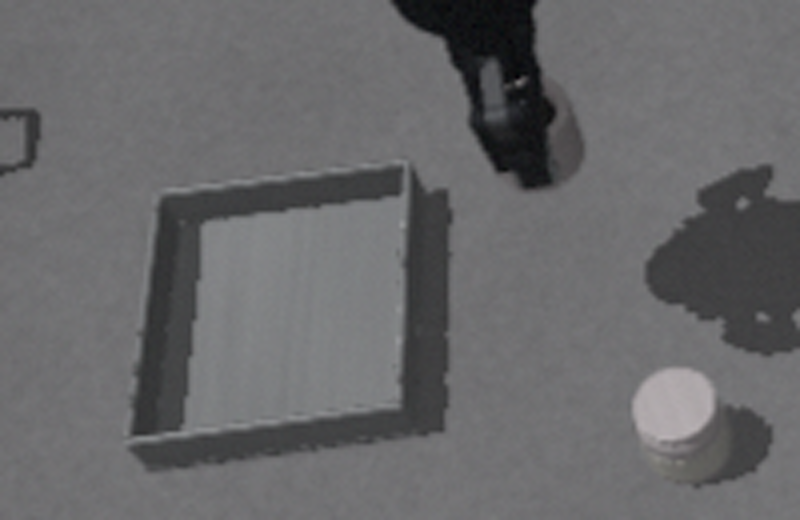

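View pics/s13.png

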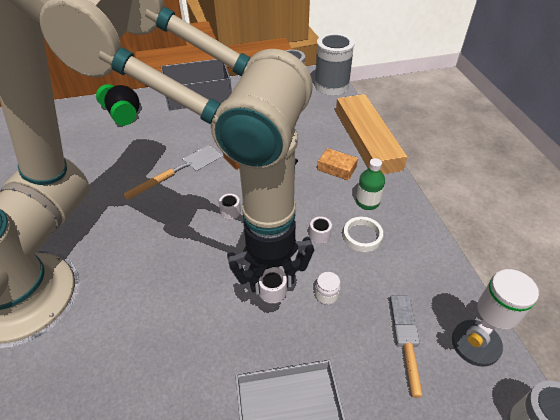

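```bash
python3 -c "
from h import *
c=[onz('scene',u,.035) for u in [(80,177.5),(142.5,170.2),(143,232),(72.5,240)]]
for i in range(4):
    d=c[(i+1)%4]-c[i];print(c[i],np.linalg.norm(d),np.degrees(np.arctan2(d[1],d[0])))
print('centre',np.mean(c,0))
print('side',onz('side',(236,378),.035),onz('side',(331,362),.035))
import cv2
im=cv2.imread('pics/s13.png');cv2.imwrite('pics/s13z.png',cv2.resize(im[340:420,220:360],None,fx=5,fy=5))
"
```

```text
[ 0.3921 -0.4361  0.035 ] 0.14655249708985874 84.77657117840822
[ 0.4054 -0.2902  0.035 ] 0.1694602661827187 -2.9242750629626877
[ 0.5746 -0.2988  0.035 ] 0.15164504980856366 -96.00545934377004
[ 0.5588 -0.4497  0.035 ] 0.16726295033986643 175.36570299125214
centre [ 0.4827 -0.3687  0.035 ]
side [ 0.4026 -0.2988  0.035 ] [ 0.5712 -0.3118  0.035 ]
```

View pics/s13z.png

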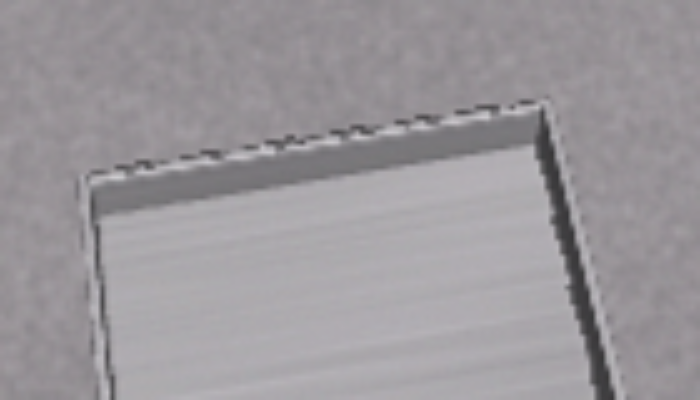

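Emit:
{"api": "move_arm", "payload": {"rows": [[[0,-40,-3],0.02,44],[[0,-80,-6],0.04,44],[[0,-120,-9],0.08,44],[[0,-150,-11],0.08,44],[[0,-167,-12.7],0.08,44],[[0,-167,-12.7],0.08,44],[[30,-167,-12.7],0.08,44],[[60,-167,-12.7],0.08,44]]}}

```text
clock: 18.65
position: [0.4833, -0.3654, 0.0802]
ee_rot: [0.71, 0.027, 0.704, -0.027]
contact_force: [-0.1, -0.0, -4.4]
width: 0.0477
```

```bash
python3 -c "
from h import *
k=viewer.get_calibration('wrist')
grab('wrist','w14');grab('side','s14')
plan((.482,-.369,.015),-4.5)
im=cv2.imread('pics/s14.png');cv2.imwrite('pics/s14z.png',cv2.resize(im[280:420,190:390],None,fx=4,fy=4))
"
```

```text
t=18.75 pos [ 0.4786 -0.3606  0.0743] yaw -4.29 tilt -0.0043 0.0116 q6 -0.69 F [-1.229   1.1955 -3.4789] w 0.0477
shift mm [59.2022 -8.8366  4.3276] turn 0.004 dist 60
```

View pics/w14.png

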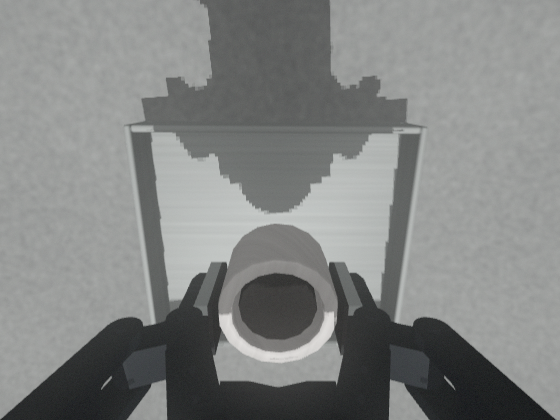

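View pics/s14z.png

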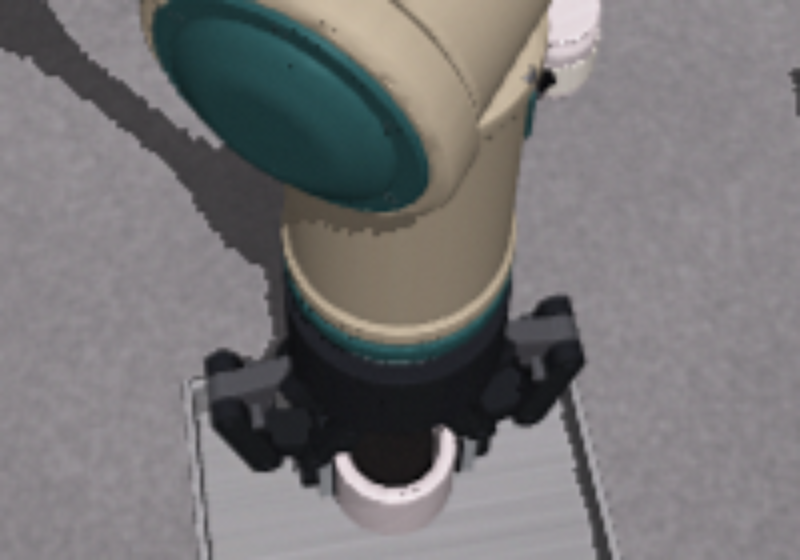

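Emit:
{"api": "move_arm", "payload": {"rows": [[[5,-8.5,4],0,44],[[25,-8.5,4],0,44],[[45,-8.5,4],0,44],[[52,-8.5,4],0,44],[[52,-8.5,4],0,44],[[52,-8.5,4],0,44]]}}

```text
clock: 19.25
position: [0.4825, -0.369, 0.0231]
ee_rot: [0.705, 0.03, 0.708, -0.022]
contact_force: [0.4, -0.4, -2.9]
width: 0.0478
```

```bash
python3 -c "
from h import *
plan((.482,-.369,.0145),-4.5)
"
```

```text
t=19.25 pos [ 0.4825 -0.369   0.0231] yaw -4.26 tilt -0.0034 0.0109 q6 -0.70 F [ 0.3899 -0.4089 -2.8721] w 0.0478
shift mm [ 8.6267 -0.1391 -0.4862] turn 0.004 dist 9
```

Emit:
{"api": "move_arm", "payload": {"rows": [[[3,0,-0.5],0,44],[[6,0,-0.5],0,44],[[6.5,0,-0.5],0,44],[[6.5,0,-0.5],0,44]]}}

```text
clock: 19.58
position: [0.4821, -0.369, 0.017]
ee_rot: [0.705, 0.03, 0.708, -0.023]
contact_force: [-0.3, 0.4, -3.2]
width: 0.048
```

Emit:
{"api": "move_arm", "payload": {"rows": [[[1,0,0],0,44],[[1,0,0],0,44]]}}

```text
clock: 19.75
position: [0.4821, -0.3691, 0.0162]
ee_rot: [0.706, 0.03, 0.708, -0.023]
contact_force: [0.3, 0.2, -2.5]
width: 0.0478
```

Emit:
{"api": "move_arm", "payload": {"rows": [[[1.2,0,0],0,44],[[1.2,0,0],0,44]]}}

```text
clock: 19.92
position: [0.4821, -0.369, 0.0149]
ee_rot: [0.705, 0.03, 0.708, -0.023]
contact_force: [0.0, -0.2, -3.6]
width: 0.0476
```

Emit:
{"api": "move_arm", "payload": {"rows": [[[0.8,0,0],0,44],[[0.8,0,0],0,44]]}}

```text
clock: 20.08
position: [0.4821, -0.369, 0.0148]
ee_rot: [0.706, 0.03, 0.708, -0.023]
contact_force: [-1.0, 1.0, 2.2]
width: 0.0483
```

Touched the floor. Release and rise.

Emit:
{"api": "move_arm", "payload": {"rows": [[[0,0,0],0,52],[[0,0,0],0,58],[[0,0,0],0,64],[[0,0,0],0,66],[[-10,0,0],0,66],[[-40,0,0],0,66],[[-80,0,0],0,66],[[-120,0,0],0,66]]}}

```text
clock: 20.75
position: [0.4818, -0.3697, 0.1359]
ee_rot: [0.705, 0.03, 0.708, -0.022]
contact_force: [0.1, -0.7, -0.6]
width: 0.0661
```

Emit:
{"api": "move_arm", "payload": {"rows": [[[-20,20,0],0,66],[[-20,50,0],0,66],[[-20,90,0],0,66],[[-20,120,0],0,66],[[-20,120,0],0,66],[[-20,120,0],0,66]]}}

```text
clock: 21.25
position: [0.491, -0.249, 0.1583]
ee_rot: [0.705, 0.029, 0.708, -0.022]
contact_force: [-0.1, -0.8, 1.3]
width: 0.0661
```

```bash
python3 -c "
from h import *
grab('wrist','w15');grab('scene','c15');grab('side','s15')
plan((.482,-.369,.0145),-4.5)
a=cv2.imread('pics/c15.png');print(cv2.absdiff(a,cv2.imread('pics/scene0.png')).mean())
"
```

```text
t=21.40 pos [ 0.4912 -0.2515  0.1576] yaw -4.29 tilt -0.0035 0.0106 q6 -0.53 F [0.9385 0.1264 0.0804] w 0.0661
shift mm [ 141.9138 -119.3615    0.2686] turn 0.004 dist 185
8.682268990929705
```

View pics/c15.png

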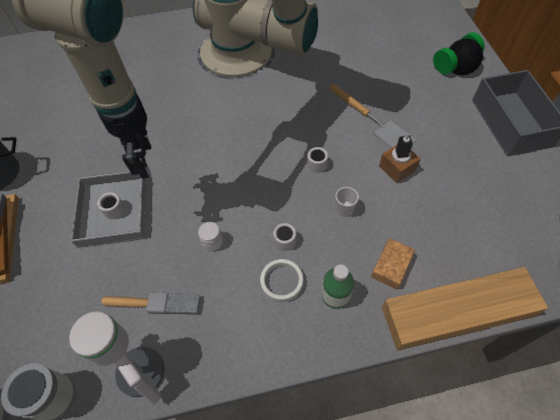

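View pics/s15.png

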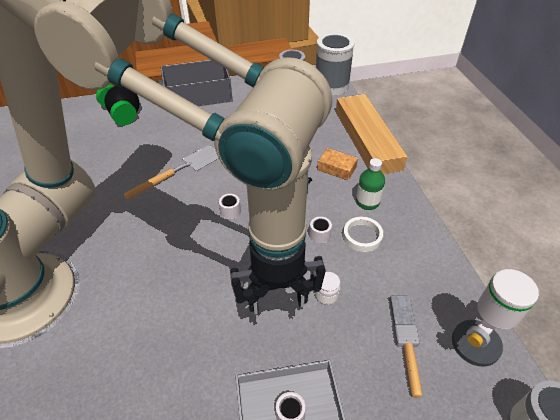

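View pics/w15.png

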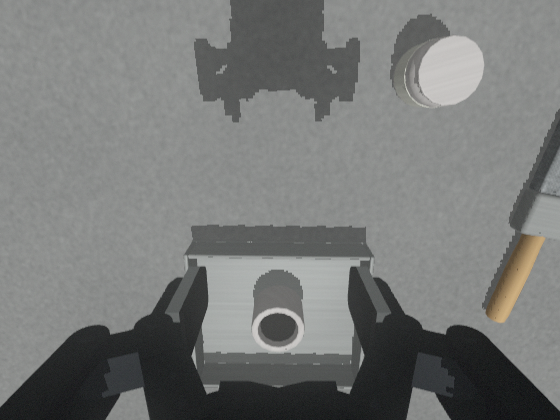

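```bash
python3 -c "
from h import *
a=cv2.imread('pics/c15.png')[110:210,360:460];b=cv2.imread('pics/scene0.png')[110:210,360:460]
cv2.imwrite('pics/g15.png',cv2.resize(np.hstack([b,a]),None,fx=4,fy=4,interpolation=cv2.INTER_CUBIC))
"
```

```text
(no output)
```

View pics/g15.png

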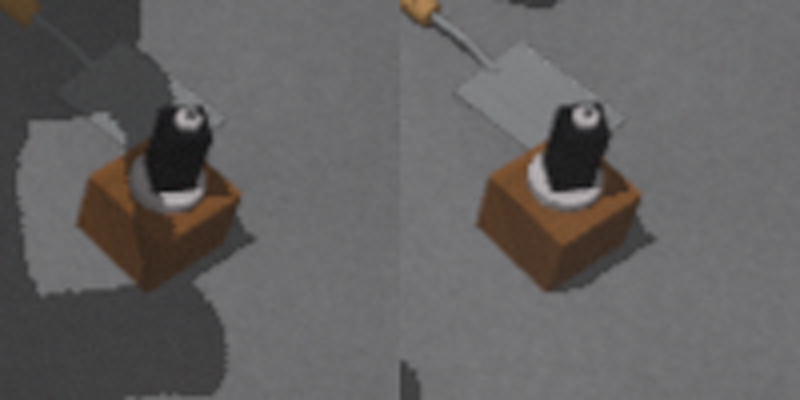

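The gauge sits in the stand as it did at the start, flange flat on the block and upright. Handing in.

```bash
python3 -c "
from rig import manip
print(manip.sign_off())"
```

```text
the job is handed in; nothing more can be done
None
```

I found the worn rest, stood the gauge back in its stand and set the worn rest upright in the reject tray. I handed the job in at about 21.4 s, and no verdict was reported.

**Finding the worn rest:**
- **Rest at (0.463, 0.125):** it took about 9 N over 4.3 mm of travel at about 2.1 N/mm, so it is sound.
- **Rest at (0.495, −0.100):** from about 4 N on it gave way at roughly 0.5 N/mm. Net force was about 8–9.5 N at roughly 13 mm of travel, held for over 1 s, so this is the worn one.
- **Rest at (0.651, 0):** I did not press this one, because the worn rest was already found.

**Last checks in the pictures:**
- The gauge stands upright with its flange flat on the block, in the same place as at the start.
- The worn rest stands upright near the middle of the tray floor, with its face visibly sunk.
- The two sound rests and the other things on the bench look unmoved by eye. The gripper is clear of everything.

**What disagreed:**
- While I gripped the gauge in its stand, the swinging fingers pushed it onto the block, and the wrist force briefly read 44 N. I lifted off straight away. That is above the 40 N limit for the arm or gripper body pressing on something, but here the load went through the held gauge. No failure was reported.
- The net press on the worn rest read a little under 10 N, and the sensor's noise is about 0.5–1 N.

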